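Zero the field probe

TASK

Zero the field probe: with the fingertips, push the aluminium probe carriage fully home against the screening tube, then gently press the large round key on the console right down, let it come up again and withdraw. The carriage must be home before the key is pressed and stay there; leave the other three keys alone, and do not move, lift or tip any of the loose things lying about.

Things in the scene. Friction and masses are not known exactly. Their poses are not given: they have to be found in the camera images.
- stand: probe stand, fixed: white base plate 150 x 280 x 12 mm; origin under its centre on the bench, z up, +y along the plate towards the dark steel screening tube (52 mm across the collar, axis along y 40 mm above the bench), whose collar faces the carriage at y = +60 mm
- carriage (a joint): travel of the aluminium probe carriage on the stand, in m: it slides only along the stand's +y, 0 farthest from the tube, 0.07 fully home against the tube's collar (hard stop). About 3 N slides it; it stays where it is left
- carriage_face (a point): middle of the carriage's flat rear face, the face away from the tube, to be pushed along the stand's +y. The carriage is a block 90 x 90 mm, 36 mm high, its underside 16 mm and its top 52 mm above the bench (a black pad on it reaches 59 mm); this point is 34 mm above the bench, axes as the stand's. Behind the face there is only the base plate, its top 12 mm above the bench
- console: meter console, fixed: low box 160 x 270 x 60 mm with a flat white top 60 mm above the bench and four grey keys in one row along its y axis, 58 mm apart, in any order, 25 mm towards its -x side; origin under its centre on the bench, z up
- zero_key_top (a point): middle of the top of the large round key, 34 mm across; 75 mm above the bench (15 mm above the console's top) when up; axes as the console's, z up
- zero_key (a joint): how far the large round key, 34 mm across, is pressed, in m: 0 up, 0.007 right down at a hard stop; a spring returns it. 2 N starts it, 6 N takes it right down
- zero_bezel: thin white square frame, 50 mm, 2 mm high, around the large round key, 34 mm across, and the key in it; origin under its middle, on the console's top
- small_key_top (a point): middle of the top of the small round key, 16 mm across; 75 mm above the bench (15 mm above the console's top) when up; axes as the console's, z up
- small_key (a joint): how far the small round key, 16 mm across, is pressed, in m: 0 up, 0.007 right down at a hard stop; a spring returns it. 2 N starts it, 6 N takes it right down
- small_bezel: thin white square frame, 50 mm, 2 mm high, around the small round key, 16 mm across, and the key in it; origin under its middle, on the console's top
- square_key_top (a point): middle of the top of the square key, 26 x 26 mm; 75 mm above the bench (15 mm above the console's top) when up; axes as the console's, z up
- square_key (a joint): how far the square key, 26 x 26 mm, is pressed, in m: 0 up, 0.007 right down at a hard stop; a spring returns it. 2 N starts it, 6 N takes it right down
- square_bezel: thin white square frame, 50 mm, 2 mm high, around the square key, 26 x 26 mm, and the key in it; origin under its middle, on the console's top
- bar_key_top (a point): middle of the top of the bar key, 16 x 44 mm (long side along the row); 75 mm above the bench (15 mm above the console's top) when up; axes as the console's, z up
- bar_key (a joint): how far the bar key, 16 x 44 mm (long side along the row), is pressed, in m: 0 up, 0.007 right down at a hard stop; a spring returns it. 2 N starts it, 6 N takes it right down
- bar_bezel: thin white square frame, 50 mm, 2 mm high, around the bar key, 16 x 44 mm (long side along the row), and the key in it; origin under its middle, on the console's top
- adapter: loose brass coaxial adapter, upright, 26 mm across, 36 mm high, standing on the console's top behind the keys (+x side); origin under its centre
- nut: loose dark knurled nut, 22 mm across, 14 mm high, on the stand's base plate beside the tube; origin under its centre
- jar: loose small amber jar, 34 mm across, 55 mm high, between stand and console; origin under its centre
- driver: loose screwdriver lying on the bench towards the back, about 200 mm long; origin under its middle
- tape: loose grey roll of tape lying flat, 90 mm across, 24 mm high, at the right-hand side; origin under its centre
- can: loose steel can, 60 mm across, 75 mm high, at the left-hand side; origin under its centre
- waveguide: loose brass waveguide piece with square flanges, 116 x 42 x 42 mm, towards the back; origin under its middle

How it is judged:
By the outcome, as a careful person would: the job done as asked, in the order asked, and still so for the second after the job is handed in, with the robot touching nothing.
It also fails if it takes over 48 s, if anything falls off the work surface, if the arm or the gripper's body presses on something with over 40 N, if the wrist force passes 120 N, or if a joint passes its speed limit or range.

ROBOT

A 6-joint arm with a two-finger parallel gripper is mounted at the origin on the work surface. World frame = base frame: x ahead of the robot, y to its left, z up, the work surface at z = 0. Lengths are in m, angles in degrees, forces in N, time in s.
With the tool pointing down it reaches from about 0.25 to 0.725 m from the base axis. Payload 9.7 kg.
Tool frame: the origin (TCP) lies between the finger pads; the fingertips stand 19 mm ahead of it and the grasp point (between the pads) is the TCP; z points along the fingers, y is the line along which they close (so a half turn about z gives the same grasp; the last joint's range is limited). The gripper opens to 85 mm and grips with 20 to 120 N. Pads are 22 mm wide; open, the fingers measure 114 mm over their backs; the gripper's body (76 mm by 85 mm) begins 54 mm behind the grasp point. The pads swing forward as they close: fully open they stand 13 mm farther back than shut.
Start: joints at [65.604, 4.979, 10.078, 95.1, 0, 90], TCP at [0.227, 0.501, 0.25] pointing down, gripper open.
Joint ranges: [-179.16, 179.16], [-48.56, 103.87], [-65.8, 70.77], [-126.05, 130.52], [-82.76, 87.17], [-180, 180]. Speed limits (degrees/s): [127.2, 127.2, 147.25, 180, 180, 180].

INTERFACE

Orientations are given as [roll, pitch, yaw] about the fixed x, y, z axes, in that order (R = Rz(yaw) Ry(pitch) Rx(roll)).
In Python, from workcell import bot gives the robot as it stands. The module is installed in compiled form; this text tells all that it offers.
- The arm moves only by the shell command python3 -m crank 'ROWS' [OPENING] [FORCE]. ROWS is JSON, a list that holds one entry, the list of rows, each a list of 6 numbers: the shift along the world's x, y, z as a fraction of full scale, then the turn, a rotation vector about the world's x, y, z as a fraction of full scale. In form: [[[x, y, z, wx, wy, wz], ...]]. A call has 1 to 20 rows; each row shifts and turns the commanded pose from where the row before left it; what a row does not reach is not made up. Full scale, the value 1, is 20 mm for a shift and 0.12 rad for a turn. A row lasts 1/12 s, in which the tool goes at most 41.7 mm and 7.16 degrees, less where a joint would pass 70% of its speed; a pose out of reach is approached as far as the arm can. A call with a number of a shift or a turn outside -1 to 1 is refused whole. A call with a gripper value outside its range is refused whole. OPENING is the opening, from 0 (shut) to 1 (fully open), set as the call begins (- or left out, the last holds). The fingers move at their own pace and stop on an object; FORCE is the grip in N (left out, the last holds). Time passes only in rows, so rows that do not move let the fingers close. It gives the time, the measured TCP pose, the force, the opening and the grip force at its end, in the units of the state.
- bot.get_obs(): the state, without advancing time (a new reading comes with each control period).
- bot.camera(name): name is "scene" or "top"; returns the picture (480x640x3 uint8, red, green, blue); there is no depth.
- bot.camera_model(name): a dict with "vertical_fov" (degrees; the focal length in pixels is half the picture's height over the tangent of half this angle, whatever the lens; pixels are square), "cx", "cy" (the principal point, pixels), "k1" (the pictures are not rectified: a ray, as slopes to the right and down, at radius r is drawn at 1 + k1 r^2 times it, then the intrinsics apply), "R" (3x3) and "t" (3): a world point X has camera coordinates R X + t. Camera axes: x right, y down, z forward; pixel columns grow to the right and rows downward; lengths in m; the calibration is good to about 2 mm. A picture is of the moment at which its call begins. camera_model takes no time and is no camera call.
- bot.job_done(): hands the job in; it is judged then, once.
The state is a dict: "time": time; "q": joint angles; "qd": joint speeds; "joint_efforts": joint torques, N m; "ee_pos": TCP position; "tcp_rot": TCP orientation; "wrist_force": force on the tool from outside, world axes, zero at the start; "torque": the same for the moment, N m; "opening": finger opening in m; "grasp_force": force on a finger pad.
Only numpy, scipy, OpenCV 4.12 (cv2) and the standard library are available. Lean on these libraries where they do the work, as an engineer would, in place of code of your own. Each camera call takes 0.05 s, during which the arm holds its last target. There are 200 camera calls.

## Working session

There is one attempt and no reset: what is moved stays moved. The work goes in short steps, Python scripts to look and compute and a shell command to move; the robot and the scene stay as the last step left them, time stands still between calls to the robot, and variables do not carry over. Pictures are saved under pics/ and viewed, at most 10 in all, crops included, and the job is handed in when it is done.

```bash
mkdir -p pics; cat > h.py <<'E'
import numpy as np, cv2
from workcell import bot
def K(n):
    m=bot.camera_model(n); f=240/np.tan(np.radians(m["vertical_fov"])/2); return m,f
def proj(n,X):
    m,f=K(n); c=np.array(m["R"])@np.array(X,float)+np.array(m["t"]); s=c[:2]/c[2]; s=s*(1+m["k1"]*(s@s)); return s*f+[m["cx"],m["cy"]]
def ray(n,p):
    m,f=K(n); d=(np.array(p,float)-[m["cx"],m["cy"]])/f; s=d.copy()
    for _ in range(20): s=d/(1+m["k1"]*(s@s))
    R=np.array(m["R"]); return -R.T@np.array(m["t"]), R.T@np.array([s[0],s[1],1])
def atz(n,p,z):
    o,d=ray(n,p); return o+d*(z-o[2])/d[2]
def tri(p,q):
    o,d=ray("top",p); a,b=ray("scene",q); A=np.stack([d,-b],1); s=np.linalg.lstsq(A,a-o,rcond=None)[0]
    P,Q=o+d*s[0],a+b*s[1]; return (P+Q)/2, np.linalg.norm(P-Q)
E
python3 - <<'E'
from h import *
for n in("top","scene"):
    cv2.imwrite(f"pics/{n}0.png",cv2.cvtColor(bot.camera(n),cv2.COLOR_RGB2BGR)); m=bot.camera_model(n); o,_=ray(n,[320,240]); print(n,o,m["vertical_fov"],m["k1"])
o=bot.get_obs();print(o)
E
```

```text
top [0.35791278 0.01747818 1.26274016] 50.894893421555075 0.04747969703987439
scene [ 1.29849662 -0.82123422  0.84761664] 46.923109479536194 -0.10453915795920408
{'time': 0.1, 'q': array([6.56044809e+01, 5.01040087e+00, 1.00403896e+01, 9.51006510e+01,
       3.15161025e-03, 9.00002219e+01]), 'qd': array([-0.00820139, -0.03220384,  0.11026531, -0.12524998,  0.08146251,
        0.06195215]), 'joint_efforts': array([-5.54999096e-04, -5.21562624e+01,  4.65653622e+01,  1.60136854e-02,
       -3.42194062e-05,  6.70863130e-06]), 'ee_pos': array([0.22708101, 0.50073681, 0.24964293]), 'tcp_rot': array([-1.79929338e+02, -3.15133421e-03,  1.55604255e+02]), 'wrist_force': array([1.08837785, 0.99175878, 0.83969807]), 'torque': array([ 0.02567961,  0.03591271, -0.0403057 ]), 'grasp_force': 0.0, 'opening': 0.08531020041358987}
```

View pics/top0.png

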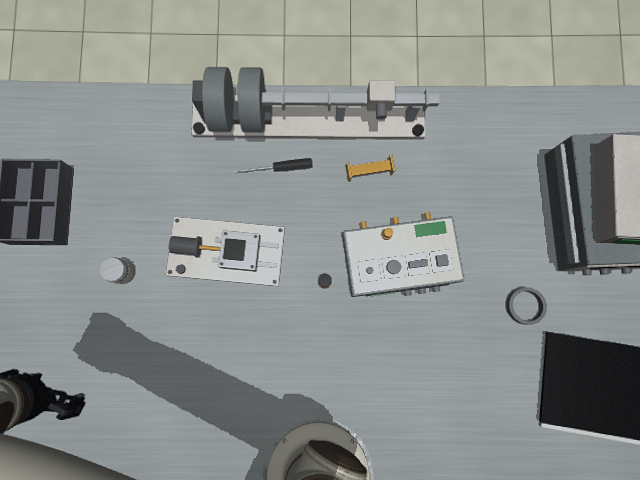

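View pics/scene0.png

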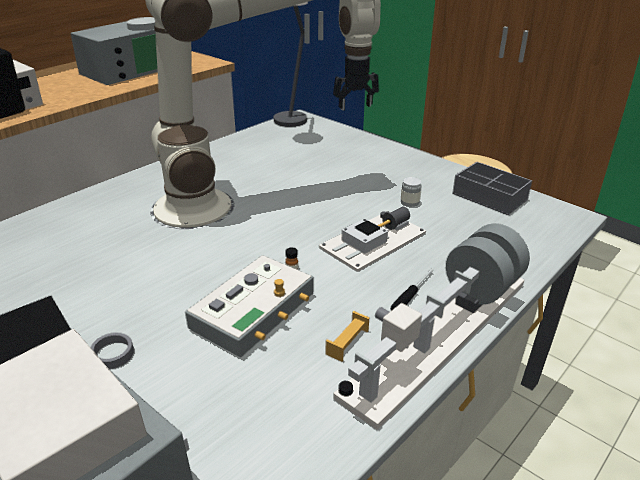

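The top view shows the tube at (185,245), the carriage at (240,250) and the console at (403,256), with the large round key at about (393,267). Next I'll enlarge both views.

```bash
python3 - <<'E'
from h import *
a=cv2.imread("pics/top0.png");b=cv2.imread("pics/scene0.png")
c=lambda i,x,y,w,h,s:cv2.resize(i[y:y+h,x:x+w],None,fx=s,fy=s,interpolation=cv2.INTER_CUBIC)
cv2.imwrite("pics/c1.png",np.vstack([c(a,160,210,130,80,6)[:, :780]]))
cv2.imwrite("pics/c2.png",c(a,335,205,133,98,6))
cv2.imwrite("pics/c3.png",c(b,180,180,260,180,3))
E
```

```text
(no output)
```

View pics/c1.png

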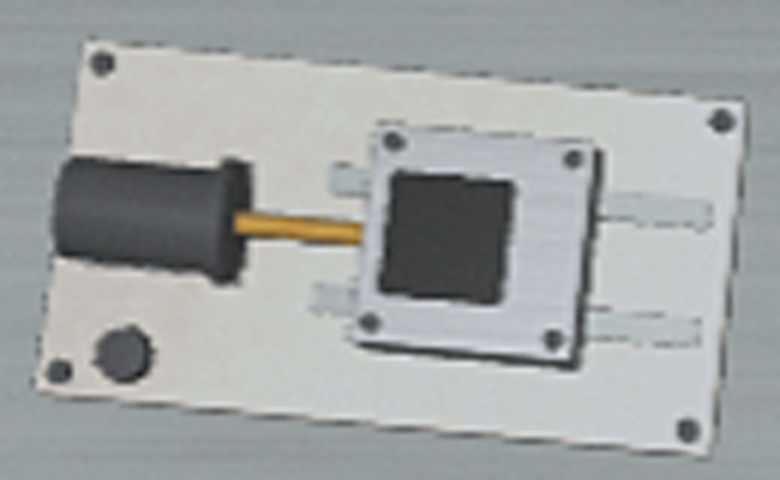

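View pics/c2.png

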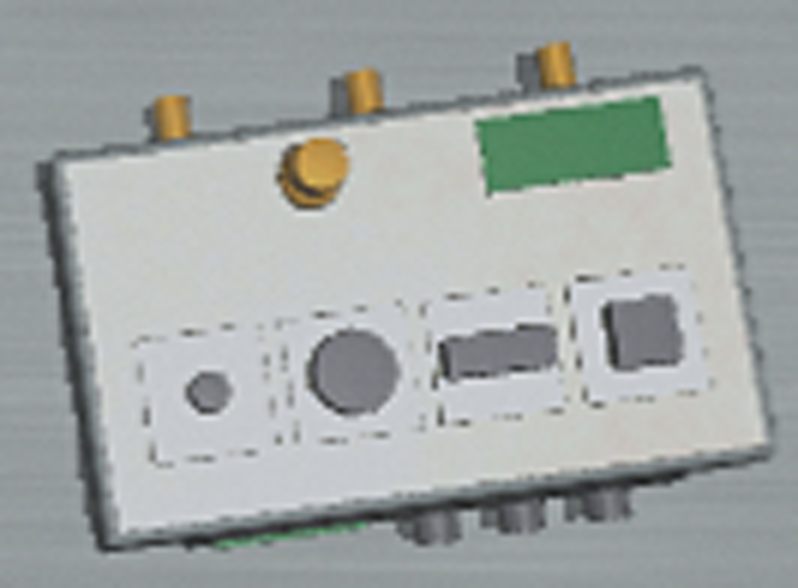

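View pics/c3.png

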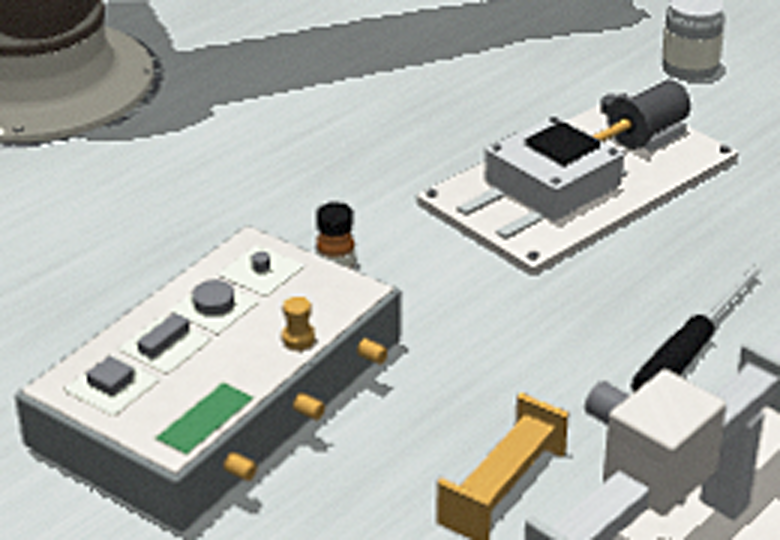

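c1 shows the carriage's top corners at crop pixels (380,125), (597,150), (575,360) and (360,343). In c2 the large key's centre is at (353,371). In c3 the key top is at about (214,292), and the rear corners of the carriage are at (487,153) and (560,186).

```bash
python3 - <<'E'
from h import *
np.set_printoptions(precision=4,suppress=True)
t1=lambda u,v:((u+.5)/6+160-.5,(v+.5)/6+210-.5); t2=lambda u,v:((u+.5)/6+334.5,(v+.5)/6+204.5); s3=lambda u,v:((u+.5)/3+179.5,(v+.5)/3+179.5)
C=[t1(*p) for p in((380,125),(597,150),(575,360),(360,343))]
P=[atz("top",p,.052) for p in C]; print("carr",np.array(P)); print([np.linalg.norm(P[i]-P[i-1]) for i in range(4)])
B=[atz("top",t1(*p),.012) for p in((85,42),(747,102),(710,455),(38,390))]; print("plate",np.array(B)); print([np.linalg.norm(B[i]-B[i-1]) for i in range(4)])
d=(B[0]+B[3]-B[1]-B[2]);yaw=np.degrees(np.arctan2(-d[0],d[1]));print("stand ctr",np.mean(B,0),"yaw",yaw)
d2=(P[0]+P[3]-P[1]-P[2]);print("carr yaw",np.degrees(np.arctan2(-d2[0],d2[1])))
d/=np.linalg.norm(d);rear=(P[1]+P[2])/2;print("rear",rear,"travel",(np.mean(P,0)-np.mean(B,0))@d)
print("tri rear near/far",tri(C[2],s3(487,153)),tri(C[1],s3(560,186)))
print("collar end",atz("top",t1(238,222),.04), "key tri",tri(t2(353,371),s3(214,292)))
k=atz("top",t2(353,371),.075);print("key",k, [atz("top",t2(*p),.075) for p in((209,391),(500,352),(648,333))])
print("scene reproj key",(proj("scene",k)-[179.5,179.5])*3)
print("console ctr",np.mean([atz("top",t2(*p),.06) for p in((60,155),(700,72),(770,452),(108,545))],0))
print("adapter top",atz("top",t2(320,163),.036+.06),"jar",atz("top",(324.5,281),.055))
E
```

```text
carr [[0.5698 0.2337 0.052 ]
 [0.5602 0.1457 0.052 ]
 [0.4748 0.1525 0.052 ]
 [0.4811 0.2386 0.052 ]]
[np.float64(0.08883798040755207), np.float64(0.08854868171775529), np.float64(0.08564816677883778), np.float64(0.08634772721577347)]
plate [[0.6112 0.3653 0.012 ]
 [0.5878 0.0875 0.012 ]
 [0.4398 0.1004 0.012 ]
 [0.465  0.3771 0.012 ]]
[np.float64(0.14667293474705487), np.float64(0.2787451663148133), np.float64(0.14853269999444352), np.float64(0.2778337775812509)]
stand ctr [0.5259 0.2326 0.012 ] yaw -4.99389647610288
carr yaw -5.2037272319119285
rear [0.5175 0.1491 0.052 ] travel -0.040168016905579106
tri rear near/far (array([0.4772, 0.1549, 0.0461]), np.float64(0.004926843243364729)) (array([0.5637, 0.149 , 0.0517]), np.float64(0.009319344791731275))
collar end [0.5314 0.292  0.04  ] key tri (array([ 0.4837, -0.1751,  0.0728]), np.float64(0.002848526915860909))
key [ 0.4826 -0.1758  0.075 ] [array([ 0.4742, -0.1191,  0.075 ]), array([ 0.4905, -0.2338,  0.075 ]), array([ 0.4986, -0.292 ,  0.075 ])]
scene reproj key [210.78   290.0527]
console ctr [ 0.5113 -0.2012  0.06  ]
adapter top [ 0.5619 -0.161   0.096 ] jar [ 0.4483 -0.0137  0.055 ]
```

The measurements agree with the text: plate 148 x 278 mm, stop about 55 mm away, and the key triangulates to z = 0.073. I'll move behind the carriage with the fingers shut and the tool turned to the stand's yaw.

```bash
python3 -m crank '[[[0.72,-0.98,0,0,0,0.14],[0.72,-0.98,0,0,0,0.14],[0.72,-0.98,0,0,0,0.14],[0.72,-0.98,0,0,0,0.14],[0.72,-0.98,0,0,0,0.14],[0.72,-0.98,0,0,0,0.14],[0.72,-0.98,0,0,0,0.14],[0.72,-0.98,0,0,0,0.14],[0.72,-0.98,0,0,0,0.14],[0.72,-0.98,0,0,0,0.14],[0.72,-0.98,0,0,0,0.14],[0.72,-0.98,0,0,0,0.14],[0.72,-0.98,0,0,0,0.14],[0.72,-0.98,0,0,0,0.14],[0.72,-0.98,0,0,0,0.14],[0.72,-0.98,0,0,0,0.14],[0.72,-0.98,0,0,0,0.14],[0.72,-0.98,0,0,0,0.14],[0.72,-0.98,0,0,0,0.14],[0.72,-0.98,0,0,0,0.14]]]' 0 20
```

```text
time: 1.77
ee_pos: [0.5156, 0.1078, 0.2499]
tcp_rot: [-180.0, -0.0, 174.9]
wrist_force: [0.3, 0.3, -0.7]
opening: 0.0001
grasp_force: 0.0
```

```bash
python3 -m crank '[[[0,0,-0.9,0,0,0],[0,0,-0.9,0,0,0],[0,0,-0.9,0,0,0],[0,0,-0.9,0,0,0],[0,0,-0.9,0,0,0],[0,0,-0.9,0,0,0],[0,0,-0.9,0,0,0],[0,0,-0.9,0,0,0],[0,0,-0.9,0,0,0],[0,0,-0.9,0,0,0],[0,0,-0.6,0,0,0],[0,0,-0.4,0,0,0],[0,0,-0.2,0,0,0],[0,0,0,0,0,0]]]'
python3 - <<'E'
from h import *
for n,x,y,w,h,s in(("top",160,200,130,98,6),):
    i=cv2.cvtColor(bot.camera(n),cv2.COLOR_RGB2BGR);j=cv2.cvtColor(bot.camera("scene"),cv2.COLOR_RGB2BGR)
    cv2.imwrite("pics/p1.png",np.hstack([cv2.resize(i[200:300,160:300],None,fx=2.8,fy=2.8,interpolation=2),cv2.resize(j[150:285,250:440],None,fx=2.075,fy=2.075,interpolation=2)[:280]]))
E
```

```text
time: 2.93
ee_pos: [0.5149, 0.1088, 0.0458]
tcp_rot: [-180.0, -0.1, 174.9]
wrist_force: [0.0, 0.6, 0.4]
opening: -0.0003
grasp_force: 0.0
```

View pics/p1.png

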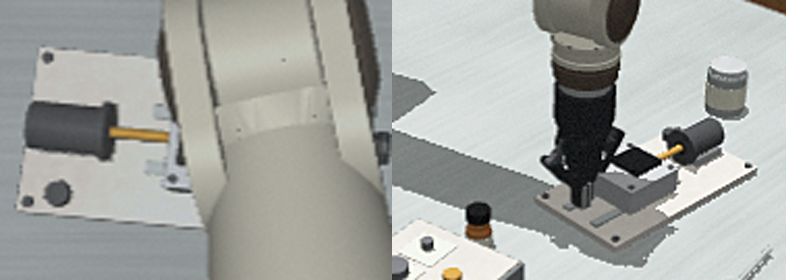

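The scene view shows the open linkage at about (610,145), close above the black pad. I'll turn the tool a quarter so that no knuckle hangs over the carriage.

```bash
python3 -c "
from h import *;print(bot.get_obs()['q'])"
```

```text
[ 1.19346613e+01  2.87872318e+00 -1.46946048e+01  7.23726291e+01
  5.83035026e-04  1.70782688e+01]
```

```bash
python3 -m crank '[[[0,0,0,0,0,-1],[0,0,0,0,0,-1],[0,0,0,0,0,-1],[0,0,0,0,0,-1],[0,0,0,0,0,-1],[0,0,0,0,0,-1],[0,0,0,0,0,-1],[0,0,0,0,0,-1],[0,0,0,0,0,-1],[0,0,0,0,0,-1],[0,0,0,0,0,-1],[0,0,0,0,0,-1],[0,0,0,0,0,-1],[0,0,0,0,0,-0.1],[0,0,0,0,0,0]]]'
python3 -m crank '[[[0.02,0.2,0,0,0,0],[0.02,0.2,0,0,0,0],[0.02,0.2,0,0,0,0],[0.02,0.2,0,0,0,0],[0.02,0.2,0,0,0,0],[0.02,0.2,0,0,0,0],[0.02,0.2,0,0,0,0],[0.02,0.2,0,0,0,0],[0.02,0.2,0,0,0,0],[0.02,0.2,0,0,0,0],[0.02,0.2,0,0,0,0],[0.02,0.2,0,0,0,0]]]'
```

```text
time: 4.28
ee_pos: [0.5157, 0.109, 0.0472]
tcp_rot: [179.9, -0.0, 84.9]
wrist_force: [0.6, -0.5, 1.0]
opening: 0.0005
grasp_force: 0.0
time: 5.28
ee_pos: [0.5198, 0.1571, 0.0462]
tcp_rot: [-180.0, 0.0, 84.8]
wrist_force: [-2.0, -2.1, 1.7]
opening: -0.0001
grasp_force: 1.4
```

```bash
python3 -m crank '[[[0.02,0.2,0,0,0,0],[0.02,0.2,0,0,0,0],[0.02,0.2,0,0,0,0],[0.02,0.2,0,0,0,0],[0.02,0.2,0,0,0,0],[0.02,0.2,0,0,0,0],[0.01,0.1,0,0,0,0],[0.01,0.1,0,0,0,0]]]'
python3 -m crank '[[[0.005,0.05,0,0,0,0],[0.005,0.05,0,0,0,0],[0.005,0.05,0,0,0,0],[0.005,0.05,0,0,0,0]]]'
```

```text
time: 5.95
ee_pos: [0.5227, 0.1852, 0.0462]
tcp_rot: [-180.0, 0.0, 84.8]
wrist_force: [-2.6, -2.1, 0.8]
opening: -0.0001
grasp_force: 1.3
time: 6.28
ee_pos: [0.5231, 0.1889, 0.0462]
tcp_rot: [-180.0, 0.0, 84.8]
wrist_force: [-1.5, -3.3, -0.4]
opening: 0.0
grasp_force: 1.3
```

```bash
for i in 1 2 3; do python3 -m crank '[[[0.004,0.05,0,0,0,0],[0.004,0.05,0,0,0,0]]]' | grep -E "ee_pos|wrist"; done
```

```text
ee_pos: [0.5233, 0.1909, 0.0462]
wrist_force: [-2.2, -1.9, -1.7]
ee_pos: [0.5235, 0.1929, 0.0462]
wrist_force: [-1.1, -2.1, -0.6]
ee_pos: [0.5235, 0.1937, 0.0462]
wrist_force: [-3.2, -15.3, 2.2]
```

```bash
python3 -m crank '[[[0.002,0.025,0,0,0,0],[0,0,0,0,0,0]]]' | grep -E "ee_pos|wrist"
python3 -m crank '[[[0,-0.1,0,0,0,0],[-0.02,-0.3,0,0,0,0],[-0.04,-0.5,0,0,0,0],[-0.04,-0.5,0,0,0,0],[-0.04,-0.5,0,0,0,0],[0,0,0.6,0,0,0],[0,0,0.9,0,0,0],[0,0,1,0,0,0],[0,0,1,0,0,0],[0,0,1,0,0,0],[0,0,1,0,0,0],[0,0,0.9,0,0,0],[0,0,0.5,0,0,0],[0,0,0,0,0,0]]]'
```

```text
ee_pos: [0.5235, 0.1937, 0.0463]
wrist_force: [-2.8, -12.1, 2.0]
time: 8.12
ee_pos: [0.5219, 0.1576, 0.1874]
tcp_rot: [179.8, -0.1, 84.8]
wrist_force: [-0.2, 0.7, 0.3]
opening: -0.0001
grasp_force: 0.0
```

```bash
python3 -m crank '[[[-0.108,-0.925,0,0,0,0.83],[-0.108,-0.925,0,0,0,0.83],[-0.108,-0.925,0,0,0,0.83],[-0.108,-0.925,0,0,0,0.83],[-0.108,-0.925,0,0,0,0.83],[-0.108,-0.925,0,0,0,0.83],[-0.108,-0.925,0,0,0,0.83],[-0.108,-0.925,0,0,0,0.83],[-0.108,-0.925,0,0,0,0.83],[-0.108,-0.925,0,0,0,0.83],[-0.108,-0.925,0,0,0,0.83],[-0.108,-0.925,0,0,0,0.83],[-0.108,-0.925,0,0,0,0.83],[-0.108,-0.925,0,0,0,0.83],[-0.108,-0.925,0,0,0,0.83],[-0.108,-0.925,0,0,0,0.83],[-0.108,-0.925,0,0,0,0.83],[-0.108,-0.925,0,0,0,0.83],[0,0,0,0,0,0],[0,0,0,0,0,0]]]'
python3 - <<'E'
from h import *
i=cv2.cvtColor(bot.camera("top"),cv2.COLOR_RGB2BGR)
cv2.imwrite("pics/p2.png",cv2.resize(i[210:290,160:290],None,fx=6,fy=6,interpolation=cv2.INTER_CUBIC))
E
```

```text
time: 9.78
ee_pos: [0.4815, -0.1761, 0.1833]
tcp_rot: [180.0, -0.1, -172.7]
wrist_force: [-0.2, -0.5, -0.2]
opening: 0.0004
grasp_force: 0.0
```

View pics/p2.png

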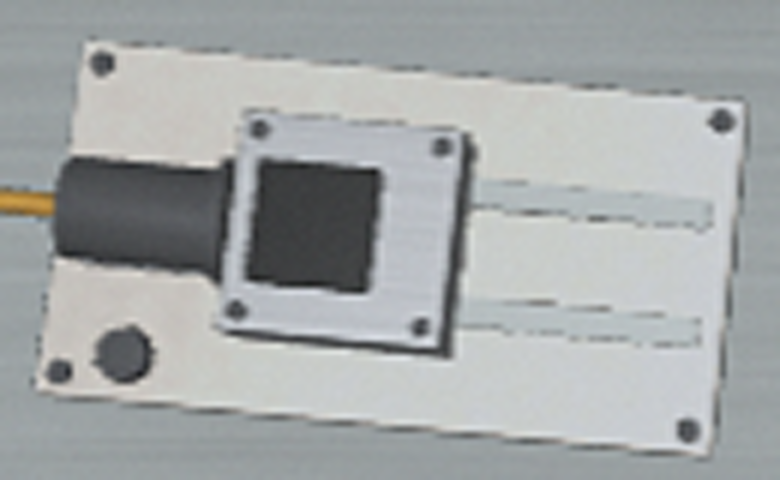

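The carriage now sits against the collar, with its left edge at about (235,220), and the nut hasn't moved from (125,355). Now I'll lower onto the key.

```bash
python3 -m crank '[[[0.05,0,-0.5,0,0,0],[0,0,-0.7,0,0,0],[0,0,-0.8,0,0,0],[0,0,-0.8,0,0,0],[0,0,-0.6,0,0,0],[0,0,-0.4,0,0,0],[0,0,-0.2,0,0,0],[0,0,0,0,0,0],[0,0,0,0,0,0]]]'
python3 - <<'E'
from h import *
j=cv2.cvtColor(bot.camera("scene"),cv2.COLOR_RGB2BGR)
cv2.imwrite("pics/p3.png",cv2.resize(j[210:350,180:330],None,fx=4,fy=4,interpolation=2))
E
```

```text
time: 10.58
ee_pos: [0.4832, -0.1755, 0.1047]
tcp_rot: [-180.0, 0.0, -172.5]
wrist_force: [0.6, -0.4, 0.6]
opening: -0.0
grasp_force: 0.0
```

View pics/p3.png

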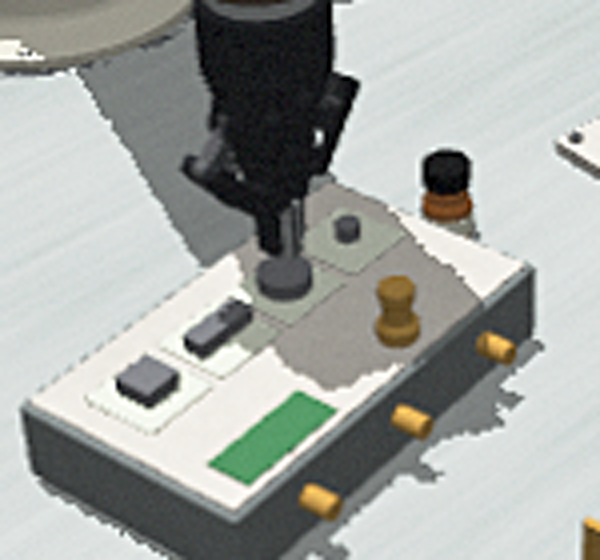

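The fingertips at (285,250) are centred over the large key at (285,277), and the linkage clears the other keys. Pressing slowly.

```bash
python3 -m crank '[[[0,0,-0.15,0,0,0],[0,0,-0.15,0,0,0],[0,0,-0.1,0,0,0],[0,0,-0.1,0,0,0],[0,0,-0.05,0,0,0],[0,0,-0.05,0,0,0],[0,0,-0.05,0,0,0],[0,0,-0.05,0,0,0],[0,0,-0.05,0,0,0],[0,0,-0.05,0,0,0],[0,0,0,0,0,0]]]' | grep -E "ee_pos|wrist"
for i in 1 2; do python3 -m crank '[[[0,0,-0.04,0,0,0],[0,0,0,0,0,0]]]' | grep -E "ee_pos|wrist"; done
```

```text
ee_pos: [0.483, -0.1756, 0.0883]
wrist_force: [-2.7, -0.0, 5.5]
ee_pos: [0.483, -0.1756, 0.0876]
wrist_force: [-1.3, 0.8, 5.7]
ee_pos: [0.4831, -0.1757, 0.0871]
wrist_force: [-1.6, 0.4, 5.2]
```

```bash
for i in 1 2; do python3 -m crank '[[[0,0,-0.03,0,0,0],[0,0,0,0,0,0]]]' | grep -E "ee_pos|wrist"; done
```

```text
ee_pos: [0.4831, -0.1757, 0.087]
wrist_force: [-3.8, 1.3, 10.3]
ee_pos: [0.4831, -0.1757, 0.0869]
wrist_force: [-5.7, 2.2, 14.8]
```

The key has reached its hard stop: the force has risen to 15 N and z stays at 0.087. Releasing and withdrawing.

```bash
python3 -m crank '[[[0,0,0,0,0,0],[0,0,0.1,0,0,0],[0,0,0.15,0,0,0],[0,0,0.2,0,0,0],[0,0,0.3,0,0,0],[0,0,0.5,0,0,0],[0,0,0.8,0,0,0],[0,0,0.9,0,0,0],[0,0,1,0,0,0],[0,0,1,0,0,0],[0,0,1,0,0,0],[-0.3,0,0.7,0,0,0],[-0.6,0,0.4,0,0,0],[-0.8,0,0,0,0,0],[-0.9,0,0,0,0,0],[-0.8,0,0,0,0,0],[-0.5,0,0,0,0,0],[0,0,0,0,0,0],[0,0,0,0,0,0]]]'
python3 - <<'E'
from h import *
cv2.imwrite("pics/p4.png",cv2.cvtColor(np.vstack([bot.camera("scene")[150:380,150:470]]),cv2.COLOR_RGB2BGR).repeat(2,0).repeat(2,1))
E
```

```text
time: 13.8
ee_pos: [0.4048, -0.1757, 0.2267]
tcp_rot: [-180.0, 0.0, -172.5]
wrist_force: [0.1, 0.8, -0.5]
opening: 0.0001
grasp_force: 0.0
```

View pics/p4.png

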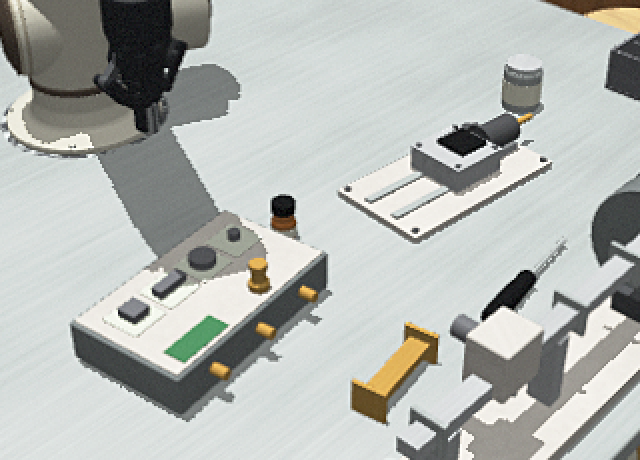

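The key is up again at (202,258), the carriage is home at (462,155), the loose things are where they were, and the arm is clear.

```bash
python3 -c "
from workcell import bot;print(bot.job_done())"
```

```text
the job is handed in; nothing more can be done
None
```

The probe carriage is fully home against the screening tube; after that the large round key was pressed to its stop and came back up, and the arm has withdrawn with no other key pressed or loose item disturbed; the job is handed in at about 14 s.

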